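# Seat the keyed rotor of a micro-tube spinner and hold it home

## Task

Push the spring plunger on the spinner's drive unit all the way down so that its shutter swings off the hub. Then lift the rotor by its grip out of the parking stand and push its keyed shaft into the hub, turning it until the key finds the keyway, and keep pushing against the spring in the bore until the rotor's disc is flush on the hub. Finish still gripping the rotor and holding it down there (the spring would lift it if you let go), and leave the other things on the bench where they are.

Things in the scene. Friction and masses are not known exactly. Their poses are not given: they have to be found in the camera images.
- drive: drive unit, fixed: grey and white rounded box 126 (x) x 216 (y) x 45 mm tall. Origin under its centre, z up. The hub stands on its top 40 mm to its -y side; 35 mm to its +y side an aluminium column (diameter 26 mm, top 98 mm above the bench) carries shutter and plunger; the shutter arm and plunger rise above that.
- plunger_top (a point): centre of the top face of the plunger: a grey cap, diameter 26 mm, 10 mm thick, on top of the column, facing straight up, 130 mm above the bench before it is pressed. It is pressed straight down.
- plunger (a joint): travel of the plunger, m: 0 up, 0.012 fully down. Sprung, with an over-centre latch: it pushes back with about 6 N at first, less and less to half stroke, then snaps down by itself and stays down.
- shutter (a joint): angle of the shutter, rad: 0 shut over the hub, 1.4 fully open; driven by the plunger alone. It is a flat grey disc (diameter 46 mm, 5 mm thick, underside 4 mm above the hub) on an arm that turns about the column, 75 mm away; it opens towards the drive's +x and stays level, then well clear of hub and rotor.
- hub: steel hub, fixed on the drive (it does not turn): upright cylinder, diameter 50 mm, 50 mm tall, standing 45 to 95 mm above the bench. Origin on its axis at its underside, z up. Bore diameter 20 mm; the keyway, 8 mm wide, runs the full height and reaches 15 mm out from the axis in the hub's +x direction. The hub's yaw differs from the drive's.
- hub_mouth (a point): centre of the bore at the hub's top face; axes as the hub's.
- seat (a joint): travel of the sprung seat in the bore, m: 0 up (its top 28 mm below the hub's top face), 0.012 when the rotor is flush. Pushes up with 3 N at first, 8 N at 0.012, more than the rotor weighs.
- stand: white parking stand, fixed: block 74 x 74 x 55 mm tall with a plain hole, diameter 33 mm, in which the rotor's shaft hangs freely. Origin under its centre, z up.
- rotor: rotor, about 150 g, hanging upright in the stand on its disc. Origin on its axis at the disc's underside, z up. Aluminium disc, diameter 68, 10 mm thick, with dark tube wells and a pointer nose (8 mm wide, to 42 mm from the axis) on its +x side, the key's side. Above it a grey upright grip, 34 (x) x 24 mm (y), 10 to 52 mm above the origin: pinch it across the 24 mm.
- rotor_grip (a point): point on the rotor's axis inside the grip, 34 mm above the rotor's origin, a good height to pinch it (24 mm above the disc's top); axes as the rotor's.
- shaft_tip (a point): lower end of the rotor's shaft, on its axis 40 mm below the rotor's origin; axes as the rotor's. Shaft diameter 18 mm, its last 7 mm tapered to 12 mm. The key, 6 mm wide, reaches 13 mm from the axis on the +x side and runs from the disc to 26 mm below it: the shaft enters the bore by 14 mm before the key meets the hub's top face.
- small_bottle: small white bottle, 48 mm wide, 98 mm tall, bystander. Origin under its centre.
- lab_timer: lab timer, 62 x 68 x 20 mm, bystander. Origin under its centre.
- chip_case: dark flat case, 44 x 62 x 14 mm, bystander. Origin under its centre.
- beaker: small glass beaker, 46 mm wide, 60 mm tall, bystander. Origin under its centre.

How it is judged:
By the outcome, as a careful person would: the job done as asked, in the order asked, and still so for the second after the job is handed in, while the arm keeps its last pose, push and grip.
It also fails if it takes over 54 s, if anything falls off the work surface, if the arm or the gripper's body presses on something with over 40 N, if the wrist force passes 120 N, or if a joint passes its speed limit or range.

## Robot

A 6-joint arm with a two-finger parallel gripper is mounted at the origin on a cart in front of the work surface, level with it; the furniture and walls round the work are solid. World frame = base frame: x ahead of the robot, y to its left, z up, the work surface at z = 0. Lengths are in m, angles in degrees, forces in N, time in s.
With the tool pointing down it reaches from about 0.375 to 0.9 m from the base axis. Payload 3.1 kg.
Tool frame: the origin (TCP) lies between the finger pads; the fingertips stand 11 mm ahead of it and the grasp point (between the pads) lies 8 mm behind it; x points along the fingers, y is the direction in which the jaws open and shut, and the axes are right-handed (so a half turn about x gives the same grasp; the last joint's range is limited). The gripper opens to 87 mm and grips with 3 to 60 N. Pads are 19 mm wide; open, the fingers measure 117 mm over their backs; the gripper's body (75 mm by 190 mm) begins 51 mm behind the grasp point.
Start: joints at [62.023, 30.224, 82.088, -0, 67.689, -10.227], TCP at [0.191, 0.595, 0.234] pointing down, gripper open.
Joint ranges: [-176.69, 176.69], [-43.24, 126.21], [12.49, 139.97], [-82, 262], [0, 151.66], [-163.58, 163.58]. Speed limits (degrees/s): [159.86, 159.86, 180, 180, 180, 180].

## Interface

Orientations are given as a 3x3 rotation matrix whose columns are the frame's x, y, z axes.
In Python, from rig import bot gives the robot as it stands.
- The arm moves only by the shell command python3 -m inch 'ROWS' [OPENING]. ROWS is a JSON object of lists of equal length, an entry for each row: "dp": the shift along the tool's x, y, z in mm, a list of three; "yaw": the turn about the tool's x in degrees. In form: {"dp": [[tx, ty, tz], ...], "yaw": [yaw, ...]}. A call has 1 to 20 rows; each row shifts and turns the commanded pose from where the row before left it, along the tool's axes as they then stand; what a row does not reach is not made up. A row lasts 1/12 s, in which the tool goes at most 41.7 mm and 7.16 degrees, less where a joint would pass 70% of its speed; a pose out of reach is approached as far as the arm can. A call is refused whole if a number of a shift passes 41.7 or a number of a turn 7.16, either way. A call with a gripper value outside its range is refused whole. OPENING is the finger opening in mm, from 0 to 87, set as the call begins (- or left out, the last holds). The fingers move at their own pace and stop on an object; the grip force is fixed at half the most. Time passes only in rows, so rows that do not move let the fingers close. It gives the time, the measured TCP pose, the force and the opening at its end, in the units of the state.
- bot.read_state(): the state, without advancing time (a new reading comes with each control period).
- bot.capture(name): name is "side" or "top" or "wrist"; returns a dict with "color" (400x640x3 uint8, red, green, blue), "intrinsics" (3x3 intrinsics, pixels), "k1" (the pictures are not rectified: a ray, as slopes to the right and down, at radius r is drawn at 1 + k1 r^2 times it, then the intrinsics apply), "pose" (4x4, takes a point from camera to world coordinates). Camera axes: x right, y down, z forward; pixel columns grow to the right and rows downward; lengths in m; the calibration is good to about 2 mm. A picture is of the moment at which its call begins. There is no depth.
- bot.hand_in(): hands the job in, once; it reports no verdict.
The state is a dict: "time_s": time; "joint_positions": joint angles; "qvel": joint speeds; "tau": joint torques, N m; "position": TCP position; "tcp_rot": TCP orientation; "force": force on the tool from outside, world axes, zero at the start; "moment": the same for the moment, N m; "opening": opening from 0.0 (shut) to 1.0 (fully open).
Only numpy, scipy, OpenCV 4.12 (cv2) and the standard library are available. Lean on these libraries where they do the work, as an engineer would, in place of code of your own. Each camera call takes 0.05 s, during which the arm holds its last target.

## Working session

There is one attempt and no reset: what is moved stays moved. The work goes in short steps, Python scripts to look and compute and a shell command to move; the robot and the scene stay as the last step left them, time stands still between calls to the robot, and variables do not carry over. Pictures are saved under pics/ and viewed, and the job is handed in when it is done.

```bash
ls; mkdir -p pics
cat > h.py <<'E'
import numpy as np, cv2
from rig import bot
def cap(n,f):
    c=bot.capture(n); cv2.imwrite(f'pics/{f}.png',c['color'][:,:,::-1]); np.savez(f'pics/{f}.npz',**{k:np.array(v) for k,v in c.items()}); return c
def ld(f): return dict(np.load(f'pics/{f}.npz'))
def ray(c,u,v):
    K=c['intrinsics'];k=float(c['k1'])
    p=cv2.undistortPoints(np.array([[[u,v]]],float),K,np.array([k,0,0,0.]))[0,0]
    T=c['pose'];d=T[:3,:3]@np.array([p[0],p[1],1]);return T[:3,3],d
def plane(c,u,v,z):
    o,d=ray(c,u,v);return o+d*(z-o[2])/d[2]
def proj(c,P):
    T=c['pose'];q=T[:3,:3].T@(np.array(P,float)-T[:3,3]);
    return cv2.projectPoints(q.reshape(1,1,3),np.zeros(3),np.zeros(3),c['intrinsics'],np.array([float(c['k1']),0,0,0.]))[0].ravel()
def tri(L):
    A=np.zeros((3,3));b=np.zeros(3)
    for c,u,v in L:
        o,d=ray(c,u,v);d=d/np.linalg.norm(d);M=np.eye(3)-np.outer(d,d);A+=M;b+=M@o
    return np.linalg.solve(A,b)
E
python3 - <<'E'
from h import *
for n in ['side','top','wrist']:
    c=cap(n,n+'0'); print(n,c['intrinsics'].round(1).tolist(),c['k1'],c['pose'].round(3).tolist())
s=bot.read_state();print(s)
E
```

```text
pics
side [[409.8, 0.0, 332.5], [0.0, 409.8, 199.4], [0.0, 0.0, 1.0]] 0.018878594028372178 [[0.998, -0.015, 0.067, 0.473], [-0.067, -0.442, 0.894, -0.762], [0.016, -0.897, -0.442, 0.556], [0.0, 0.0, 0.0, 1.0]]
top [[449.9, 0.0, 321.1], [0.0, 449.9, 201.1], [0.0, 0.0, 1.0]] -0.006780927907300391 [[0.049, -0.972, 0.231, 0.264], [-0.999, -0.047, 0.013, 0.16], [-0.002, -0.232, -0.973, 1.314], [0.0, 0.0, 0.0, 1.0]]
wrist [[279.0, 0.0, 322.9], [0.0, 279.0, 196.8], [0.0, 0.0, 1.0]] -0.05031889197167469 [[0.306, 0.919, 0.251, 0.123], [0.952, -0.294, -0.082, 0.616], [-0.002, 0.264, -0.965, 0.384], [0.0, 0.0, 0.0, 1.0]]
{'time_s': 0.15, 'joint_positions': array([ 6.20220779e+01,  3.02659311e+01,  8.21387624e+01,  7.03389784e-04,
        6.76877888e+01, -1.02284031e+01]), 'qvel': array([-0.04645675, -0.15734551, -0.14389072,  0.01445099, -0.10971539,
       -0.03429453]), 'tau': array([ 9.83757454e-04, -4.40429735e+01, -1.76842010e+01,  6.33711345e-02,
        5.52082295e-02, -1.18187099e-04]), 'position': array([0.19026444, 0.59478291, 0.23280921]), 'tcp_rot': array([[-7.67264177e-04,  3.04860142e-01,  9.52396821e-01],
       [-1.42014718e-03,  9.52395809e-01, -3.04860962e-01],
       [-9.99998697e-01, -1.58645256e-03, -2.97792914e-04]]), 'force': array([-0.10986541,  0.02916045, -0.23994058]), 'moment': array([-0.06784316,  0.00106563, -0.03273567]), 'opening': 0.9971373078791}
```

View pics/side0.png

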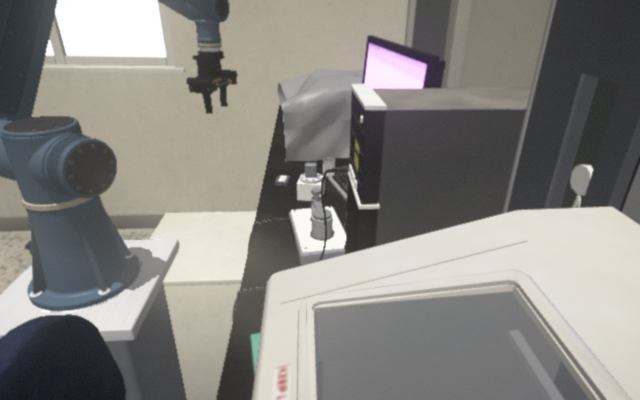

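View pics/top0.png

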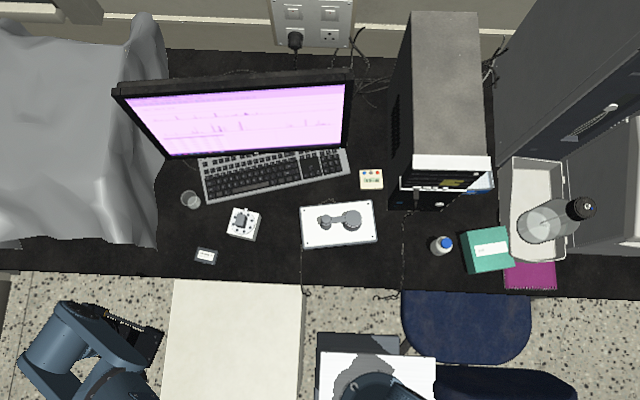

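View pics/wrist0.png

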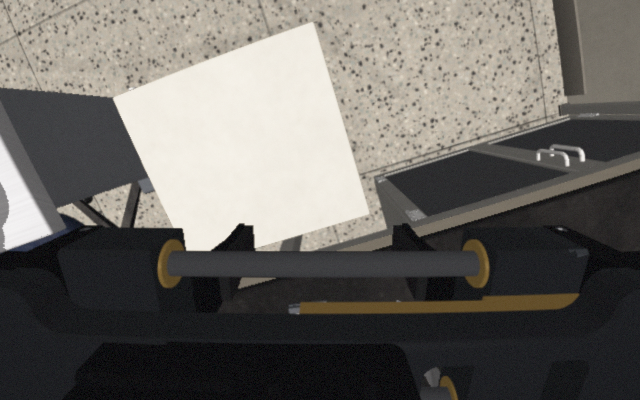

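Side view: the drive is partly hidden at about (318,230), with the stand behind it at (310,185). Top view: drive at (338,223), stand and rotor at (243,223), timer at (371,179) and bottle at (441,244). Next I'll zoom in on the drive and stand.

Run:
```python
import cv2
t=cv2.imread('pics/top0.png'); s=cv2.imread('pics/side0.png')
cv2.imwrite('pics/top0z.png',cv2.resize(t[180:280,185:395],None,fx=3.8,fy=3.8,interpolation=cv2.INTER_CUBIC))
cv2.imwrite('pics/side0z.png',cv2.resize(s[140:270,260:380],None,fx=4.5,fy=4.5,interpolation=cv2.INTER_CUBIC))
```

```text
(no output)
```

View pics/top0z.png

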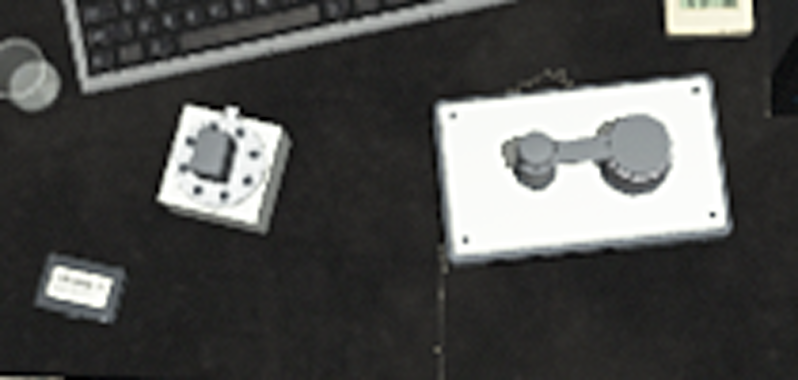

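View pics/side0z.png

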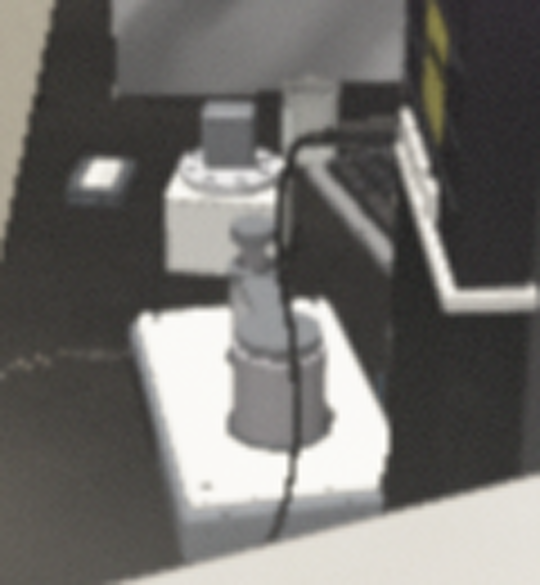

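Top zoom: the plunger cap is at about full-frame (326,217), shutter at (353,217), drive top corners at (301,206), (371,200), (377,241) and (304,249). The rotor grip is at (240,220) and its nose at (246,209). The hub is hidden by the shutter.

```bash
cat > m1.py <<'E'
from h import *
t=ld('top0'); s=ld('side0')
img=t['color'].astype(int)
def blob(mask,pt):
    n,l,st,ce=cv2.connectedComponentsWithStats(mask.astype(np.uint8),connectivity=4)
    return (l==l[pt[1],pt[0]])
w=(img.min(2)>200)
m=blob(w,(320,240)); c=max(cv2.findContours(m.astype(np.uint8),0,2)[0],key=cv2.contourArea)
P=np.array([plane(t,u,v,.045)[:2] for u,v in c[:,0].astype(float)],np.float32)
r=cv2.minAreaRect(P*1000); print('drive',r, cv2.boxPoints(r).round(1).tolist())
for z,(u,v) in [(.13,(326.3,217.6))]: print('plunger',plane(t,u,v,z))
# caps: grey mask
hsv=cv2.cvtColor(t['color'],cv2.COLOR_RGB2HSV)
print(img[217,326],img[217,353],img[219,240],img[224,330])
print('shutter',plane(t,185+637/3.8,180+148/3.8,.104))
m=blob(w,(235,229)); c=max(cv2.findContours(m.astype(np.uint8),0,2)[0],key=cv2.contourArea)
print(len(c))
# stand top at .055: corner pixels
for q in [(187,104),(290,140),(265,218),(158,200)]: print(plane(t,185+q[0]/3.8,180+q[1]/3.8,.055).round(4))
# grip top z=.055+.052
print('grip top',plane(t,185+212/3.8,180+142/3.8,.107))
print('nose',plane(t,185+231/3.8,180+112/3.8,.065))
# side: 
print('side plunger',plane(s,260+255/4.5,140+229/4.5,.13), 'grip top',plane(s,260+230/4.5,140+107/4.5,.107))
E
python3 m1.py
```

```text
drive ((503.5222473144531, 126.42391204833984), (116.3975830078125, 204.3516082763672), 8.80290699005127) [[430.3999938964844, 218.5], [461.6000061035156, 16.5], [576.7000122070312, 34.400001525878906], [545.4000244140625, 236.3000030517578]]
plunger [0.50088083 0.159954   0.13      ]
[147 152 155] [151 157 158] [143 149 150] [ 98 103 106]
shutter [0.5057989  0.08777308 0.104     ]
62
[0.533  0.4252 0.055 ]
[0.5091 0.3453 0.055 ]
[0.4493 0.3592 0.055 ]
[0.4589 0.44   0.055 ]
grip top [0.49484797 0.39361619 0.107     ]
nose [0.52636484 0.38960244 0.065     ]
side plunger [0.50168148 0.14772411 0.13      ] grip top [0.492737  0.3891147 0.107    ]
```

```bash
python3 -m inch '{"dp": [[0,-8,10],[0,-16,21.5],[0,-16,21.5],[0,-16,21.5],[0,-16,21.5],[0,-16,21.5],[0,-16,21.5],[0,-16,21.5],[0,-16,21.5],[0,-16,21.5],[0,-16,21.5],[0,-16,21.5],[0,-16,21.5],[0,-16,21.5],[0,-16,21.5],[0,-16,21.5],[0,-16,21.5],[0,-16,21.5],[0,-16,21.5],[0,-16,21.5]], "yaw": [0,0,0,0,0,0,0,0,0,0,0,0,0,0,0,0,0,0,0,0]}' 0
python3 - <<'E'
from h import *
s=bot.read_state();R=s['tcp_rot'];print(s['position'],R.round(3).tolist(),s['joint_positions'].round(1),s['force'])
print(R.T@(np.array([.499,.160,.155])-s['position'])*1000)
cap('wrist','w1')
E
```

```text
time_s: 1.82
position: [0.494, 0.1685, 0.2335]
tcp_rot: [[-0.001, 0.305, 0.952], [-0.0, 0.952, -0.305], [-1.0, -0.001, -0.0]]
force: [0.5, 0.0, 0.2]
opening: 0.002
[0.49402551 0.16845601 0.23348577] [[-0.001, 0.305, 0.952], [-0.0, 0.952, -0.305], [-1.0, -0.001, -0.0]] [  6.6  22.3  96.8  -0.   60.9 -65.7] [0.4662146  0.00365084 0.15088563]
[78.48634893 -6.48871488  7.35219359]
```

View pics/w1.png

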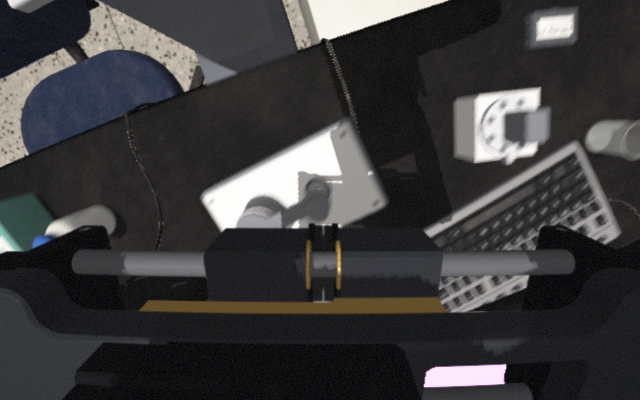

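Wrist view: the plunger cap is at about (317,184) with the shutter arm to its left. The rotor's grip is at (527,125) and its nose at (510,157).

Run:
```python
from h import *
w=ld('w1');cv2.imwrite('pics/w1z.png',cv2.resize(cv2.imread('pics/w1.png')[70:240,190:400],None,fx=3.5,fy=3.5,interpolation=cv2.INTER_CUBIC))
cv2.imwrite('pics/w1r.png',cv2.resize(cv2.imread('pics/w1.png')[70:190,440:600],None,fx=4.5,fy=4.5,interpolation=cv2.INTER_CUBIC))
print(proj(w,[.499,.16,.13]),proj(w,[.509,.087,.104]))
```

```text
[316.87583168 205.36164729] [255.95323935 226.50186615]
```

View pics/w1z.png

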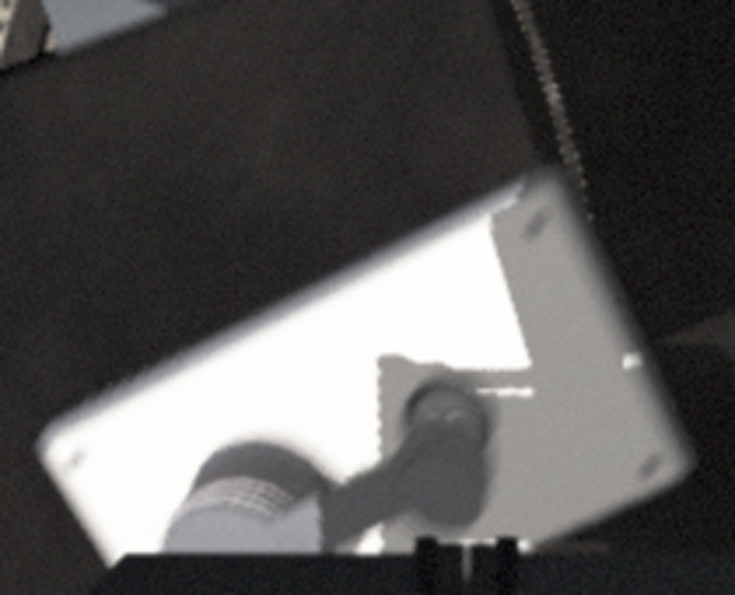

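View pics/w1r.png

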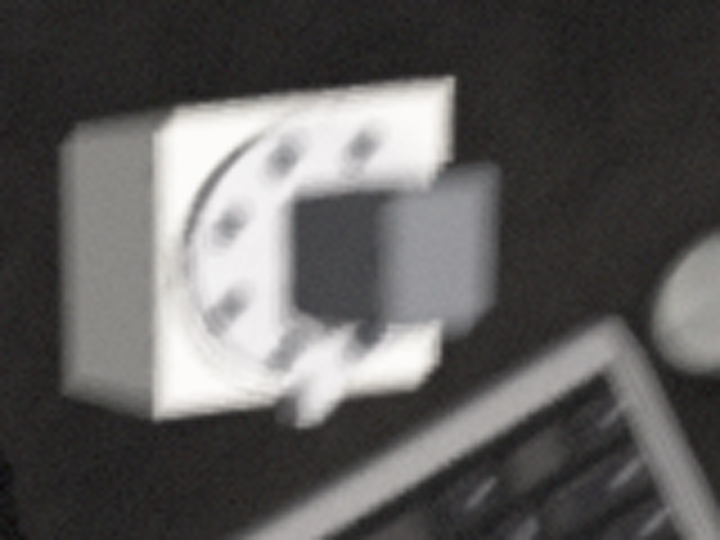

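Run:
```python
from h import *
w=ld('w1');t=ld('top0')
print(plane(w,318.3,208.6,.13),tri([(w,318.3,208.6),(t,326.3,217.6)]))
s=bot.read_state();R=s['tcp_rot'];
print(R.T@(np.array([.5,.160,.145])-s['position'])*1000)
```

```text
[0.50249805 0.16028836 0.13      ] [0.50043412 0.16041418 0.13500832]
[88.77274801 -3.96192254  2.83526425]
```

```bash
python3 -m inch '{"dp": [[10,-1,1],[20,-2,1],[20,-1,1],[20,0,0],[13,0,0],[4,0,0],[2,0,0],[2,0,0],[2,0,0],[2,0,0],[2,0,0],[2,0,0],[2,0,0],[2,0,0],[0,0,0]], "yaw": [0,0,0,0,0,0,0,0,0,0,0,0,0,0,0]}'
python3 - <<'E'
from h import *
s=bot.read_state();print(s['position'],s['force'])
cap('wrist','w2');cap('side','s2')
E
```

```text
time_s: 3.12
position: [0.4956, 0.1657, 0.1302]
tcp_rot: [[-0.0, 0.305, 0.952], [-0.0, 0.952, -0.305], [-1.0, -0.0, -0.0]]
force: [-0.2, 0.1, 0.1]
opening: 0.003
[0.49556184 0.16568466 0.13015159] [-0.23252354  0.1171591   0.07358096]
```

View pics/w2.png

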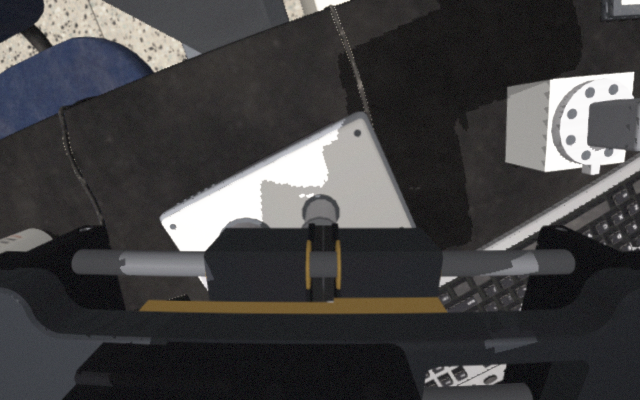

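View pics/s2.png

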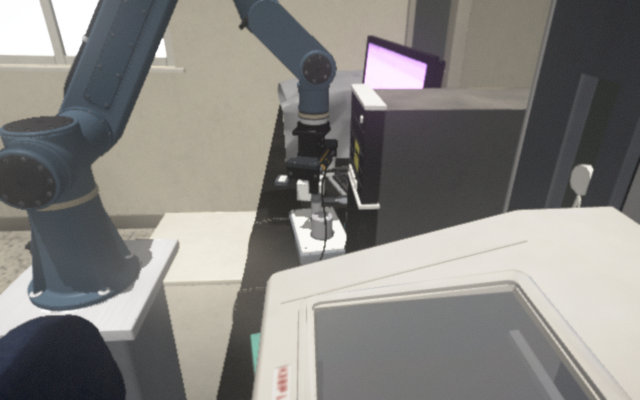

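Run:
```python
from h import *
cv2.imwrite('pics/s2z.png',cv2.resize(cv2.imread('pics/s2.png')[150:270,260:380],None,fx=4.5,fy=4.5,interpolation=cv2.INTER_CUBIC))
for i in range(3):
  s=bot.read_state();print(s['time_s'],s['position'],s['joint_positions'],s['force'])
```

```text
3.2167 [0.49562834 0.16571454 0.13032533] [ 6.22779752e+00  3.12283401e+01  1.02222210e+02 -8.04540024e-03
  4.65611660e+01 -6.60167068e+01] [ 0.25289631 -0.21545038  0.23217522]
3.2167 [0.49562834 0.16571454 0.13032533] [ 6.22779752e+00  3.12283401e+01  1.02222210e+02 -8.04540024e-03
  4.65611660e+01 -6.60167068e+01] [ 0.25289631 -0.21545038  0.23217522]
3.2167 [0.49562834 0.16571454 0.13032533] [ 6.22779752e+00  3.12283401e+01  1.02222210e+02 -8.04540024e-03
  4.65611660e+01 -6.60167068e+01] [ 0.25289631 -0.21545038  0.23217522]
```

View pics/s2z.png

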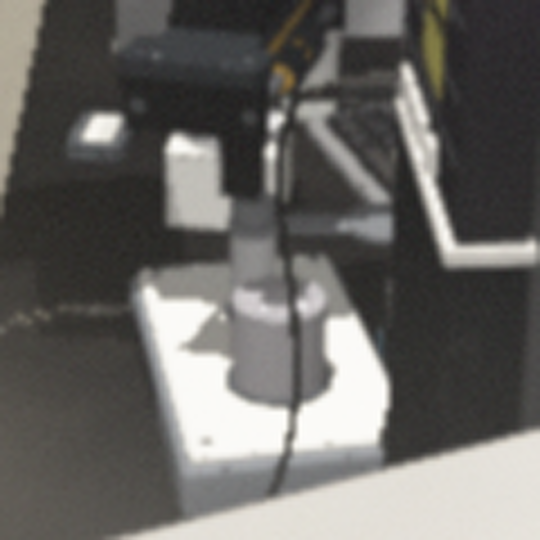

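The side zoom shows the shutter swung off to the right, the bore open, and the fingertips on the pressed cap. I'll push 2 mm further to confirm it's down, then lift and look at the hub.

```bash
python3 -m inch '{"dp": [[1,0,0],[1,0,0],[0,0,0]], "yaw": [0,0,0]}'; python3 -m inch '{"dp": [[-10,0,0],[-20,0,0],[-20,-5,10],[-15,-10,15],[-10,-10,15],[0,0,5],[0,0,0],[0,0,0]], "yaw": [0,0,0,0,0,0,0,0]}'
python3 - <<'E'
from h import *
c=cap('wrist','w3');s=bot.read_state();print(s['position'])
cap('top','t3')
cv2.imwrite('pics/w3z.png',cv2.resize(cv2.imread('pics/w3.png')[100:240,170:410],None,fx=3.3,fy=3.3,interpolation=cv2.INTER_CUBIC))
E
```

```text
time_s: 3.47
position: [0.4959, 0.1658, 0.1293]
tcp_rot: [[0.001, 0.305, 0.952], [-0.0, 0.952, -0.305], [-1.0, 0.0, 0.001]]
force: [-1.0, -0.1, 5.9]
opening: 0.003
time_s: 4.13
position: [0.5299, 0.1285, 0.2029]
tcp_rot: [[-0.002, 0.305, 0.952], [0.0, 0.952, -0.305], [-1.0, -0.0, -0.002]]
force: [-0.3, 0.2, -0.9]
opening: 0.003
[0.52931219 0.12875948 0.20256457]
```

View pics/w3.png

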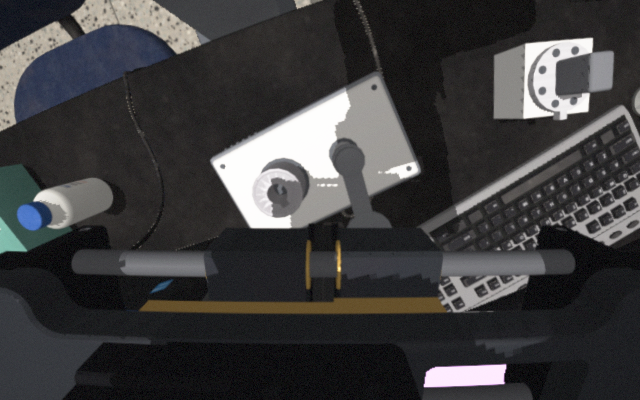

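View pics/w3z.png

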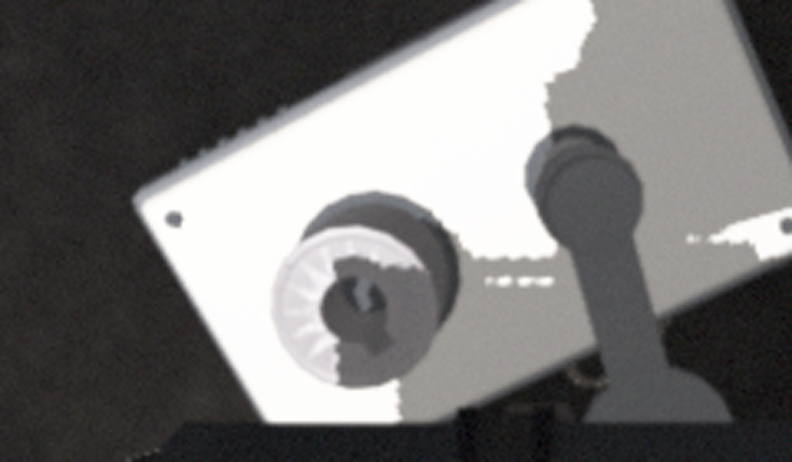

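The shutter is open and the final push met 5.9 N at the stop. In the wrist view the hub top is at about (278,192), with the keyway pointing lower-right. I'll enlarge it.

Run:
```python
from h import *
i=cv2.imread('pics/w3.png')[160:225,245:315]
g=cv2.resize(i,None,fx=8.5,fy=8.5,interpolation=cv2.INTER_CUBIC)
g=(255*(g/255.)**0.6).astype(np.uint8)
for k in range(0,70,10): cv2.putText(g,str(245+k),(int(k*8.5),10),0,.4,(0,0,255),1);
for k in range(0,65,10): cv2.putText(g,str(160+k),(0,int(k*8.5)+4),0,.4,(0,0,255),1)
cv2.imwrite('pics/w3h.png',g)
t=cv2.imread('pics/t3.png')[190:255,290:390]
cv2.imwrite('pics/t3z.png',cv2.resize(t,None,fx=8,fy=8,interpolation=cv2.INTER_CUBIC))
```

```text
(no output)
```

View pics/w3h.png

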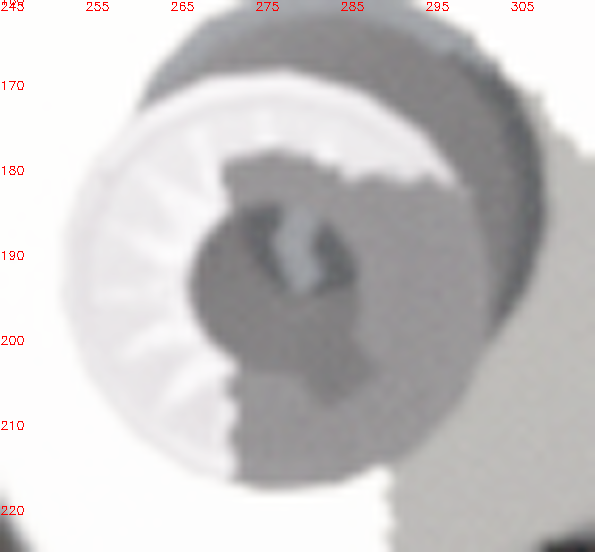

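View pics/t3z.png

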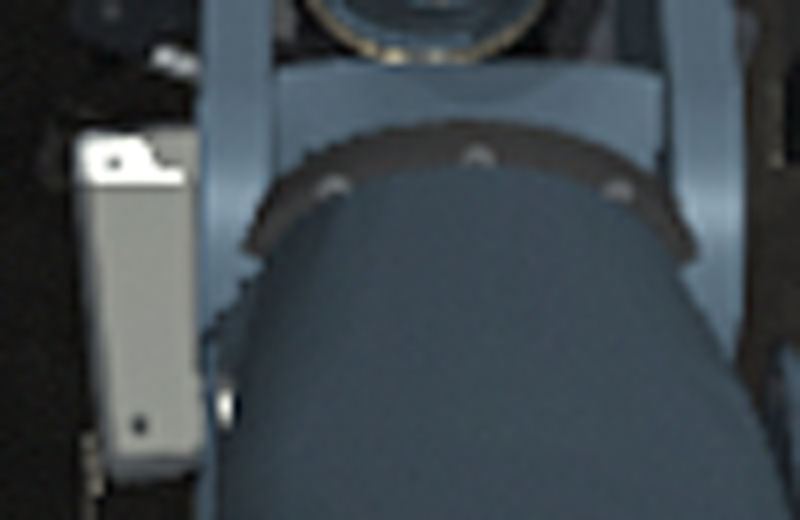

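Enlarged view: bore centre about (277.3,193.3), keyway outer end about (286.4,205.2), with corners at (288.8,202.6) and (284,207.8).

Run:
```python
from h import *
w=ld('w3')
a=plane(w,277.4,193.3,.095);b=plane(w,286.4,205.2,.095);print(a,b,np.hypot(*(b-a)[:2]),np.degrees(np.arctan2(*(b-a)[1::-1])))
c1=plane(w,288.8,202.6,.095);c2=plane(w,284,207.8,.095);d=c2-c1;print(np.linalg.norm(d),np.degrees(np.arctan2(d[1],d[0])))
# hub circle fit check
for z in [.095]:
  for u,v in [(252.1,193),(302.9,193),(277,168),(277,217.6)]: p=plane(w,u,v,z);print(p,np.linalg.norm((p-a)[:2]))
s=bot.read_state();print(s['position'],s['joint_positions'])
R=s['tcp_rot'];print(w['pose'],R.T@(w['pose'][:3,3]-s['position']))
# rotor from w3
cv2.imwrite('pics/w3r.png',cv2.resize(cv2.imread('pics/w3.png')[25:135,480:640],None,fx=5,fy=5,interpolation=cv2.INTER_CUBIC))
```

```text
[0.51283621 0.08728584 0.095     ] [0.52673116 0.09148426 0.095     ] 0.014515384122392321 16.812410230979346
0.007173703459540059 -60.422483027978735
[0.50506943 0.06413521 0.095     ] 0.024418736106260178
[0.5200663  0.11072192 0.095     ] 0.02452598078641713
[0.48969788 0.09541297 0.095     ] 0.024524120733253985
[0.53590206 0.07832698 0.095     ] 0.024744594368474166
[0.52917158 0.12887753 0.20245763] [ 1.91752648e+00  2.64417106e+01  9.54400081e+01  2.25927028e-02
  5.83100490e+01 -7.03736721e+01]
[[ 3.06228313e-01  9.18611704e-01  2.49753391e-01  4.62422368e-01]
 [ 9.51958094e-01 -2.95479268e-01 -8.04225643e-02  1.49424058e-01]
 [-8.01597286e-05  2.62382429e-01 -9.64963965e-01  3.54166308e-01]
 [ 0.00000000e+00  0.00000000e+00  0.00000000e+00  1.00000000e+00]] [-0.1514792  -0.00086793 -0.07033092]
```

View pics/w3r.png

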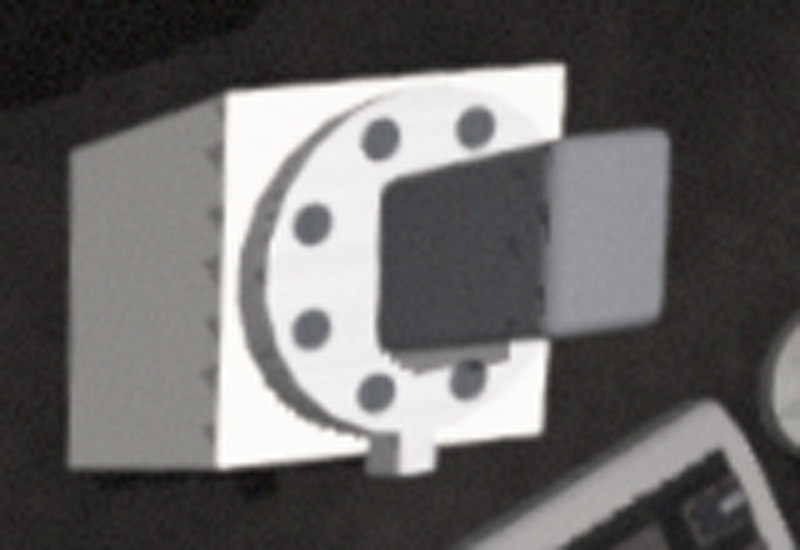

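Rotor enlargement: the grip's top face has corners at crop (548,142), (668,130), (660,325) and (545,333), and the nose points down to about (417,470).

Run:
```python
from h import *
w=ld('w3');t=ld('top0')
f=lambda x,y,z: plane(w,480+x/5,25+y/5,z)
C=[f(548,142,.107),f(668,130,.107),f(660,325,.107),f(545,333,.107)]
for c in C: print(c.round(4))
m=sum(C)/4;print('grip',m)
ax=(C[2]+C[3]-C[0]-C[1])[:2];ay=(C[1]+C[2]-C[0]-C[3])[:2]
print(np.linalg.norm(ax)/2,np.linalg.norm(ay)/2,np.degrees(np.arctan2(ax[1],ax[0])),np.degrees(np.arctan2(-ay[0],ay[1])))
n=f(418,437,.065);n2=f(417,472,.060);print('nose base',n,n2)
# disc wells opposite
c=cv2.imread('pics/top0.png')
print(proj(w,[.495,.392,.107]))
```

```text
[0.4752 0.3853 0.107 ]
[0.479  0.4083 0.107 ]
[0.5115 0.4036 0.107 ]
[0.5068 0.3813 0.107 ]
grip [0.49311384 0.39460676 0.107     ]
0.032333312006683886 0.022995631468098646 -7.815252357798851 -10.630217441325314
nose base [0.52739693 0.39064117 0.065     ] [0.53572256 0.39378875 0.06      ]
[598.78093027  74.68495406]
```

```bash
python3 -m inch '{"dp": [[-10,10,-3],[-20,21,-6],[-18,21,-6],[0,21,-6],[0,21,-6],[0,21,-6],[0,21,-6],[0,21,-6],[0,21,-6],[0,21,-6],[0,21,-6],[0,21,-6],[0,18,-5],[0,0,0],[0,0,0],[0,0,0],[0,0,0],[0,0,0]], "yaw": [0,0,0,0,0,0,0,0,0,0,0,0,0,-3,-3,-3,0,0]}' 65
python3 - <<'E'
from h import *
t=ld('top0');print('tower',plane(t,388,207,0),plane(t,404,200,.2))
w=cap('wrist','w4');s=bot.read_state();print(s['position'],s['joint_positions'].round(1))
cv2.imwrite('pics/w4z.png',cv2.resize(cv2.imread('pics/w4.png')[100:230,220:420],None,fx=4,fy=4,interpolation=cv2.INTER_CUBIC))
E
```

```text
time_s: 5.73
position: [0.5381, 0.3978, 0.2504]
tcp_rot: [[-0.002, 0.152, 0.988], [-0.001, 0.988, -0.152], [-1.0, -0.001, -0.002]]
force: [0.6, 1.4, -0.1]
opening: 0.746
tower [ 0.56806166 -0.02293226  0.        ] [ 0.54201226 -0.03554144  0.2       ]
[0.53835416 0.39764485 0.25068202] [ 26.9  32.9  74.    0.   73.2 -54.3]
```

View pics/w4z.png

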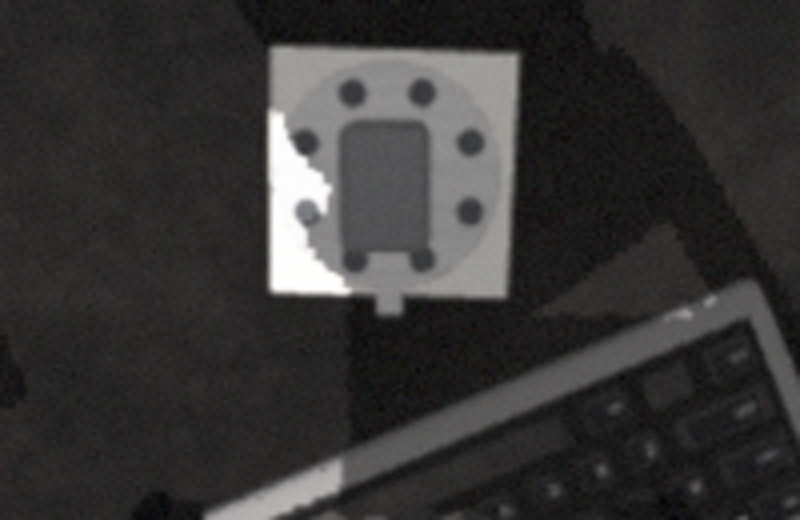

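Wrist view: the grip is centred at about (316.3,146.3), well pattern centre at about (316.8,144.1), and the nose points straight down. The tool is aligned with the rotor.

Run:
```python
from h import *
w=ld('w4');s=bot.read_state()
p=plane(w,316.25,146.25,.107);q=plane(w,316.8,144.1,.065);n=plane(w,220+389/4,100+308/4,.063);print(p,q,n)
m=(p+q)/2
R=s['tcp_rot'];print('pos',s['position'],'angle',np.degrees(np.arctan2(n[1]-q[1],n[0]-q[0])),'toolz',np.degrees(np.arctan2(R[1,2],R[0,2])))
print('d to grip z .089 grasp', R.T@(np.array([m[0],m[1],.081])-s['position'])*1000)
# rotor axis via known z: tool-frame
print('hub rel to rotor', np.array([.5128,.0873])-m[:2])
```

```text
[0.49202822 0.39675944 0.107     ] [0.4930451 0.3962343 0.065    ] [0.53290284 0.39034523 0.063     ]
pos [0.53835416 0.39764485 0.25068202] angle -8.404773683685253 toolz -8.783611521413036
d to grip z .089 grasp [169.76340773  -7.95726772 -44.82873191]
hub rel to rotor [ 0.02026334 -0.30919687]
```

```bash
python3 -m inch '{"dp": [[0,-4,-15],[5,-4,-20],[15,0,-10],[20,0,0],[20,0,0],[20,0,0],[20,0,0],[20,0,0],[20,0,0],[15,0,0],[10,0,0],[4,0,0],[0,0,0],[0,0,0]], "yaw": [0,0,0,0,0,0,0,0,0,0,0,0,0,0]}' 65; python3 -m inch '{"dp": [[0,0,0],[0,0,0],[0,0,0],[0,0,0],[0,0,0],[0,0,0],[0,0,0],[0,0,0]], "yaw": [0,0,0,0,0,0,0,0]}' 0
```

```text
time_s: 6.95
position: [0.494, 0.3967, 0.0831]
tcp_rot: [[0.001, 0.152, 0.988], [0.0, 0.988, -0.152], [-1.0, 0.001, 0.001]]
force: [0.0, 0.3, -0.4]
opening: 0.745
time_s: 7.62
position: [0.4937, 0.3965, 0.0826]
tcp_rot: [[0.0, 0.152, 0.988], [0.0, 0.988, -0.152], [-1.0, 0.0, 0.0]]
force: [0.2, 0.5, 0.8]
opening: 0.273
```

```bash
python3 -m inch '{"dp": [[-5,0,0],[-10,0,0],[-15,0,0],[-20,0,0],[-20,0,0],[-20,0,0],[-20,0,0],[-15,0,0],[-5,0,0],[0,0,0]], "yaw": [0,0,0,0,0,0,0,0,0,0]}'
python3 -m inch '{"dp": [[0,-10,2],[0,-18,4],[0,-18,4],[0,-18,4],[0,-18,4],[0,-18,4],[0,-18,4],[0,-18,4],[0,-18,4],[0,-18,4],[0,-18,4],[0,-18,4],[0,-18,4],[0,-18,4],[0,-18,4],[0,-18,4],[0,-18,4],[0,-4,2],[0,0,0],[0,0,0]], "yaw": [0,0,0,0,0,0,0,0,0,0,0,0,0,0,0,0,0,0,0,0]}'
python3 - <<'E'
from h import *
s=bot.read_state();R=s['tcp_rot'];print(s['position'],s['joint_positions'].round(1))
print(R.T@(np.array([.514,.0873,.2])-s['position'])*1000)
cap('wrist','w5');cap('side','s5')
a=cv2.resize(cv2.imread('pics/s5.png')[100:270,240:390],None,fx=3.5,fy=3.5,interpolation=cv2.INTER_CUBIC);cv2.imwrite('pics/s5z.png',a)
E
```

```text
time_s: 8.45
position: [0.4944, 0.3969, 0.2148]
tcp_rot: [[0.004, 0.152, 0.988], [0.002, 0.988, -0.152], [-1.0, 0.002, 0.003]]
force: [0.0, -0.2, -2.6]
opening: 0.271
time_s: 10.12
position: [0.5141, 0.0875, 0.2118]
tcp_rot: [[-0.002, 0.153, 0.988], [0.001, 0.988, -0.153], [-1.0, 0.0, -0.002]]
force: [0.1, -0.4, -0.4]
opening: 0.271
[0.51414899 0.08751877 0.21175571] [ -2.6  24.   98.1   0.   58.  -83.8]
[11.75587474 -0.2416675  -0.08849586]
```

View pics/w5.png

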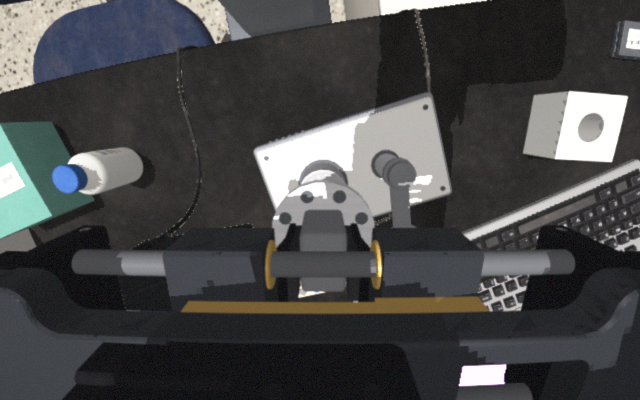

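View pics/s5z.png

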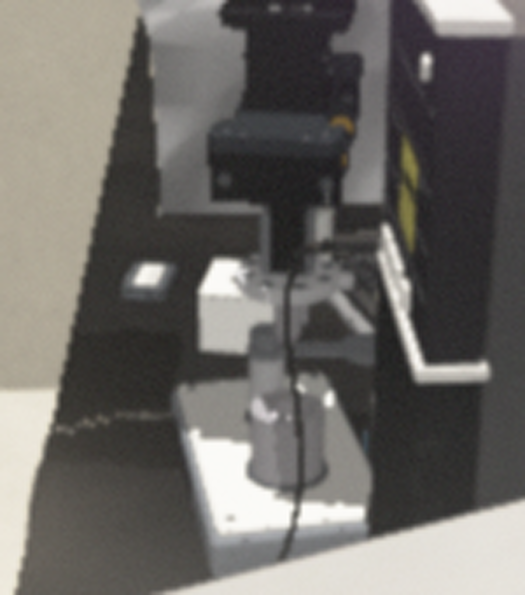

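The stand is now empty, with the rotor held upright above the hub. I'll check alignment in the side view, where the disc spans about x 240–347 in the crop and the hub 248–326.

Run:
```python
from h import *
c=ld('s5')
P=lambda p:(proj(c,p)-[240,100])*3.5
h=np.array([.5128,.0873])
print('hub top pred',P([*h,.095]),'hub bottom',P([*h,.045]))
r=np.array([.5129,.0876])
o=.2118-.0276
print('disc top',P([*r,o+.01]),'tip',P([*r,o-.04]))
print('edges hub', P([h[0]-.025,h[1],.095])[0],P([h[0]+.025,h[1],.095])[0],'disc',P([r[0]-.034,r[1],o])[0],P([r[0]+.034,r[1],o])[0],'shaft',P([r[0]-.009,r[1],o-.02])[0],P([r[0]+.009,r[1],o-.02])[0])
g=cv2.resize(cv2.imread('pics/s5.png')[165:250,290:350],None,fx=7,fy=7,interpolation=cv2.INTER_CUBIC);cv2.imwrite('pics/s5h.png',g)
Q=lambda p:(proj(c,p)-[290,165])*7
print(Q([*h,.095]),Q([*r,o]),Q([*r,o-.03]))
```

```text
hub top pred [287.78869712 402.95026642] hub bottom [287.44845416 466.79546793]
disc top [288.63753533 267.05918735] tip [288.26765875 337.02076788]
edges hub 250.63760394638268 324.8089097391879 disc 235.8640523987189 340.99808410968103 shaft 274.6222285818482 302.18748436968895
[225.57739425 350.90053285] [227.12480396 107.63926007] [226.68098084 191.58496458]
```

View pics/s5h.png

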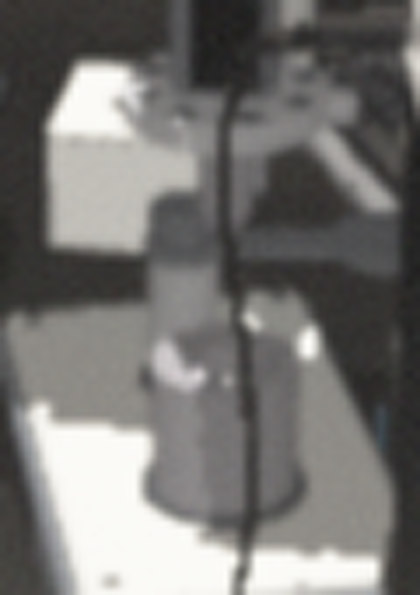

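```bash
python3 -m inch '{"dp": [[0,0,0],[0,0,0],[0,0,0],[0,0,0],[0,0,0],[0,0,0],[0,0,0],[5,0,0],[10,0,0],[10,0,0],[10,0,0],[7,0,0],[3,0,0],[2,0,0],[2,0,0],[2,0,0],[2,0,0],[2,0,0],[0,0,0]], "yaw": [-4,-4,-4,-4,-4,-4,-4,0,0,0,0,0,0,0,0,0,0,0,0]}'
python3 - <<'E'
from h import *
s=bot.read_state();print(s['position'],s['force'],s['moment'])
E
```

```text
time_s: 11.8
position: [0.5148, 0.0876, 0.1574]
tcp_rot: [[-0.0, -0.33, 0.944], [0.0, 0.944, 0.33], [-1.0, 0.0, -0.0]]
force: [-0.1, -0.1, -1.8]
opening: 0.269
[0.51480826 0.08757747 0.15742132] [-0.10317747 -0.10747612 -1.82206081] [0.03660554 0.05955687 0.00878184]
```

```bash
python3 -m inch '{"dp": [[2,0,0],[2,0,0],[2,0,0],[1,0,0],[0,0,0],[0,0,0]], "yaw": [0,0,0,0,0,0]}'; python3 -m inch '{"dp": [[1,0,0],[1,0,0],[1,0,0],[0,0,0],[0,0,0]], "yaw": [0,0,0,0,0]}'
python3 - <<'E'
from h import *
s=bot.read_state();print(s['position'],s['force'],s['moment'])
E
```

```text
time_s: 12.3
position: [0.5149, 0.0876, 0.1505]
tcp_rot: [[-0.0, -0.33, 0.944], [-0.0, 0.944, 0.33], [-1.0, 0.0, -0.0]]
force: [-0.4, 0.6, -1.8]
opening: 0.274
time_s: 12.72
position: [0.5149, 0.0876, 0.1475]
tcp_rot: [[0.0, -0.33, 0.944], [-0.0, 0.944, 0.33], [-1.0, -0.0, -0.0]]
force: [-0.1, -0.8, -1.4]
opening: 0.272
[0.51492632 0.0875679  0.14747787] [-0.14272338 -0.81605064 -1.36667684] [ 0.05998866  0.06010814 -0.01704535]
```

```bash
python3 -m inch '{"dp": [[1,0,0],[1,0,0],[1,0,0],[0,0,0],[0,0,0]], "yaw": [0,0,0,0,0]}'
python3 - <<'E'
from h import *
s=bot.read_state();print(s['position'],s['force'],s['moment'])
E
```

```text
time_s: 13.13
position: [0.5149, 0.0876, 0.1445]
tcp_rot: [[-0.0, -0.33, 0.944], [-0.0, 0.944, 0.33], [-1.0, -0.0, -0.0]]
force: [-0.4, -0.2, -1.4]
opening: 0.271
[0.51489873 0.08757964 0.14447683] [-0.41688753 -0.1925093  -1.39424125] [ 0.03146729  0.01689334 -0.07802035]
```

No resistance at 18 mm depth, so the key appears to be in the keyway. Continuing to the seat.

```bash
python3 -m inch '{"dp": [[2,0,0],[2,0,0],[2,0,0],[2,0,0],[1,0,0],[0,0,0]], "yaw": [0,0,0,0,0,0]}'; python3 -m inch '{"dp": [[1,0,0],[1,0,0],[1,0,0],[1,0,0],[1,0,0],[1,0,0],[0,0,0],[0,0,0]], "yaw": [0,0,0,0,0,0,0,0]}'
python3 - <<'E'
from h import *
s=bot.read_state();print(s['position'],s['force'],s['moment'])
E
```

```text
time_s: 13.63
position: [0.5148, 0.0876, 0.1352]
tcp_rot: [[-0.001, -0.33, 0.944], [0.0, 0.944, 0.33], [-1.0, 0.0, -0.0]]
force: [0.3, 0.7, -1.5]
opening: 0.268
time_s: 14.3
position: [0.515, 0.0876, 0.1296]
tcp_rot: [[0.0, -0.33, 0.944], [0.0, 0.944, 0.33], [-1.0, -0.0, 0.0]]
force: [-1.1, 0.4, 3.7]
opening: 0.274
[0.51499686 0.08759666 0.12964879] [-1.08495544  0.37100194  3.72524327] [ 0.08404429  0.23545231 -0.0072017 ]
```

```bash
python3 -m inch '{"dp": [[1,0,0],[1,0,0],[1,0,0],[1,0,0],[1,0,0],[1,0,0],[0,0,0],[0,0,0]], "yaw": [0,0,0,0,0,0,0,0]}';python3 -m inch '{"dp": [[1,0,0],[1,0,0],[0,0,0],[0,0,0]], "yaw": [0,0,0,0]}'
python3 - <<'E'
from h import *
s=bot.read_state();print(s['position'],s['force'],s['moment'])
c=cap('side','s6');cap('wrist','w6')
g=cv2.resize(cv2.imread('pics/s6.png')[165:250,290:350],None,fx=7,fy=7,interpolation=cv2.INTER_CUBIC);cv2.imwrite('pics/s6h.png',g)
E
```

```text
time_s: 14.97
position: [0.515, 0.0876, 0.1236]
tcp_rot: [[0.0, -0.33, 0.944], [0.0, 0.944, 0.33], [-1.0, -0.0, 0.0]]
force: [-1.0, 0.7, 5.6]
opening: 0.275
time_s: 15.3
position: [0.515, 0.0876, 0.1225]
tcp_rot: [[0.001, -0.33, 0.944], [-0.0, 0.944, 0.33], [-1.0, -0.0, 0.001]]
force: [-3.2, -0.3, 11.3]
opening: 0.274
[0.51501216 0.08761238 0.12253068] [-3.19833875 -0.29800508 11.33487101] [0.12329103 0.56129603 0.02854301]
```

View pics/s6h.png

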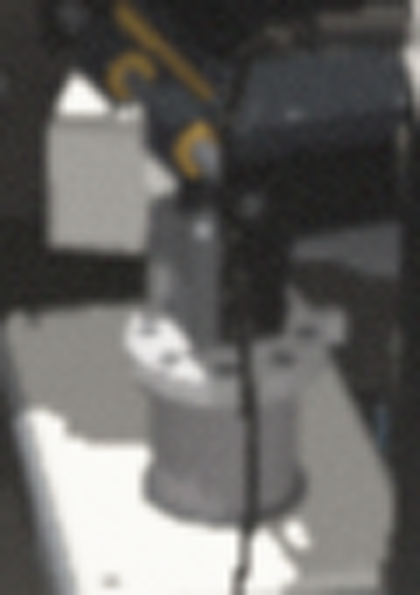

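View pics/w6.png

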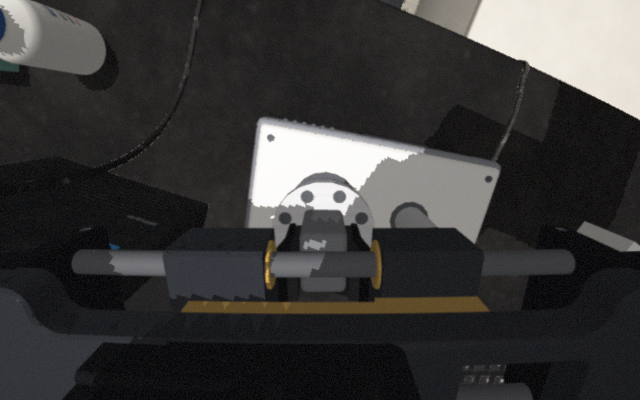

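The disc sits on the hub. Force rose sharply over the last millimetre, from 5.6 to 11.3 N, where the spring alone would add about 0.5 N. I'll add a little more push and check the height stops changing.

```bash
python3 -m inch '{"dp": [[0.5,0,0],[0.5,0,0],[0,0,0],[0,0,0],[0,0,0],[0,0,0]], "yaw": [0,0,0,0,0,0]}'
python3 - <<'E'
from h import *
s=bot.read_state();print(s['position'],s['force'],s['moment'])
E
```

```text
time_s: 15.9
position: [0.515, 0.0876, 0.1225]
tcp_rot: [[0.001, -0.33, 0.944], [-0.0, 0.944, 0.33], [-1.0, -0.001, 0.001]]
force: [-4.1, 0.1, 18.9]
opening: 0.27
[0.51502424 0.08760728 0.1225131 ] [-4.13542847  0.10666554 18.90092698] [ 0.14585675  0.83949963 -0.0592999 ]
```

Height held at 0.1225 m while force rose to 18.9 N, so it is on a hard stop at the expected flush height. A last settling check, then hand-in.

```bash
python3 -m inch '{"dp": [[0,0,0],[0,0,0],[0,0,0],[0,0,0],[0,0,0],[0,0,0],[0,0,0],[0,0,0]], "yaw": [0,0,0,0,0,0,0,0]}'
python3 - <<'E'
from h import *
t=cap('top','t7')
a=cv2.imread('pics/top0.png')[170:290,170:480];b=cv2.imread('pics/t7.png')[170:290,170:480]
cv2.imwrite('pics/t7z.png',cv2.resize(np.vstack([a,b]),None,fx=2.4,fy=2.4))
s=bot.read_state();print(s['position'],s['force'])
E
```

```text
time_s: 16.57
position: [0.515, 0.0876, 0.1225]
tcp_rot: [[0.001, -0.33, 0.944], [-0.0, 0.944, 0.33], [-1.0, -0.0, 0.001]]
force: [-4.2, -0.0, 19.0]
opening: 0.271
[0.51499821 0.08762743 0.12249456] [-4.56895747  0.41562258 18.9640507 ]
```

View pics/t7z.png

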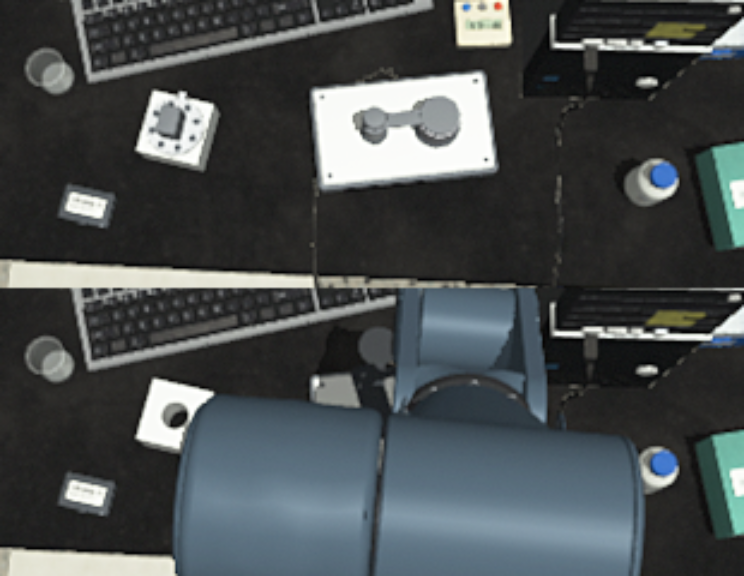

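The before/after top view shows the beaker (50,355), case (87,493) and bottle (658,465) where they were. The shutter disc is swung out at (377,345) and the stand is empty.

```bash
python3 -c "
from rig import bot
print(bot.hand_in())"
```

```text
the job is handed in; nothing more can be done
None
```

The rotor is flush on the hub and was handed in at about 16.6 s, still gripped and held down.

- **Plunger and shutter:** I pressed the plunger to its stop, where an extra push met 5.9 N. The shutter swung clear and still showed open in the last top view.
- **Rotor:** I lifted it out of the stand, turned it about 28° and lowered it. The key went into the keyway with no resistance, so no turning search was needed.
- **Flush check:** The tool stopped at 0.1225 m, against about 0.1226 m expected for flush. Pushing further raised the force from 11 to 19 N without moving it, which means it is on a hard stop. The side view shows the disc on the hub.
- **Bystanders:** The beaker, chip case and bottle were unmoved in the last top view. The lab timer was hidden by the arm, but the arm did not go near it.

Two measurements disagreed. My two keyway-angle readings were 17° and 30°; I used 19°, and it fitted. About 4 N of sideways force remains in the final hold.

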